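Nudge a template plate onto its locating pins and latch it

TASK

The metal template plate lies loose on the wooden step and the tops of the two locating pins of the jig. Without picking it up, push it with the fingertips squarely against the long back fence and slide it left along the fence until both round holes drop over the pins and it lies flat in the recess. Then push the knob of the swing latch round until its bar lies about square over the plate's near edge, and leave the marker, the foam offcut and the tape measure where they lie.

Things in the scene. Friction and masses are not known exactly. Their poses are not given: they have to be found in the camera images.
- jig: Fixed wooden jig, may stand turned. Origin on the table top under the seated plate's centre; x away from the robot towards the long fence, y left along the fence (slide direction), z up. Plywood base board 12 mm thick, x -104 to 70, y -147 to 83 mm; its top is the recess floor. Coordinates called 'jig' below are in this frame.
- pin_near (a point): Top of the nearer of two steel locating pins, at jig x -35, y 15, z 20.5 mm. Each pin is 10 mm thick, rises 8.5 mm from the recess floor and tapers to 6 mm at its tip; a hole has 2.5 mm of play round it.
- pin_far (a point): Top of the farther locating pin, jig x 35, y 15, z 20.5 mm; same as the near one.
- fence (a point): Top edge of the long aluminium back fence: face at jig x 56.5 mm, running y -147 to 83 mm, top z 36 mm. The seated plate has 1.5 mm of play to it.
- stop (a point): Top edge of the short aluminium end stop at the left: face at jig y 61.5 mm, x 6 to 56 mm, top z 36 mm. The seated plate has 1.5 mm of play to it; a plate flush along the fence and up to the stop drops over the pins by its weight.
- step (a point): Left edge of the wooden loading step, top at z 21 mm, covering jig x -75 to 56, y -145 to -62 mm. The seated plate lies left of it with 2 mm of play. If a rear corner of the plate stays up on it, a further nudge or a light tap down seats the plate.
- plate: Loose aluminium plate, 110 (its x) by 120 (its y) by 12 mm, 0.24 to 0.43 kg; origin: centre of its underside. Two round 15 mm through holes at x -35 and 35, y 15 mm; a 29 by 45 mm window at x 0, y -18 mm. Starts with its underside at z 21 mm, 20 to 45 mm right of its seat and 4 to 12 mm nearer the robot, slightly turned. Seated, its axes agree with the jig's, top at z 24 mm.
- seat (a point): Point on the recess floor (z 12 mm) where the plate's origin is when the plate is seated; axes as the jig's.
- latch_pivot (a point): Upright pivot axis of the swing latch, at jig x -84, y 35 mm, half-way up the bar (z 30.5 mm). The flat steel bar is 16 mm wide, 62 mm long from the pivot, z 26.5 to 34.5 mm: it passes over the seated plate but strikes a plate still up on the pins.
- latch_knob (a point): Middle of the upright black knob on the latch bar, 10 mm thick, z 34.5 to 58.5 mm (this point at z 46.5 mm), 52 mm from the pivot axis.
- latch (a joint): Angle of the swing latch in rad: 0 when the bar points left (jig +y), growing clockwise seen from above; 1.57 when it points away from the robot (jig +x), square over the plate's near edge. Stops at -0.1 and 1.65; light friction holds it where it is left. Starts between 0 and 0.35.
- marker: Felt marker, 134 mm long (its y), 17 mm thick, lying on the table to the left of the jig; a bystander. Origin under its centre.
- foam_offcut: White foam offcut block, 30 by 70 by 30 mm, on the table to the right of the jig; a bystander. Origin under its centre.
- tape_measure: Tape measure lying on its side, 68 by 85 by 34 mm, farther to the right; a bystander. Origin under its centre.

How it is judged:
By the outcome, as a careful person would: the job done as asked, in the order asked, and still so for the second after the job is handed in, with the robot touching nothing.
It also fails if it takes over 64 s, if anything falls off the work surface, if the arm or the gripper's body presses on something with over 40 N, if the wrist force passes 120 N, or if a joint passes its speed limit or range.

ROBOT

A 6-joint arm with a two-finger parallel gripper is mounted at the origin on a cart in front of the work surface, level with it; the furniture and walls round the work are solid. World frame = base frame: x ahead of the robot, y to its left, z up, the work surface at z = 0. Lengths are in m, angles in rad, forces in N, time in s.
With the tool pointing down it reaches from about 0.25 to 0.775 m from the base axis. Payload 4 kg.
Tool frame: the origin (TCP) lies midway between the tips of the shut fingers; the grasp point (between the pads) lies 19 mm behind it; y points along the fingers, x is the direction in which the jaws open and shut, and the axes are right-handed (so a half turn about y gives the same grasp; the last joint's range is limited). The gripper opens to 94 mm and grips with 3 to 60 N. Pads are 16 mm wide; open, the fingers measure 119 mm over their backs; the gripper's body (75 mm by 177 mm) begins 78 mm behind the grasp point.
Start: joints at [-1.393, 0.087, 1.371, -0, 1.684, -0.103], TCP at [0.152, -0.528, 0.176] pointing down, gripper open.
Joint ranges: [-3.1, 3.1], [-0.76, 2.03], [0.27, 2.55], [-1.08, 4.22], [0.17, 2.65], [-2.57, 2.57]. Speed limits (rad/s): [2.79, 2.79, 3.14, 3.14, 3.14, 3.14].

INTERFACE

Orientations are given as [roll, pitch, yaw] about the fixed x, y, z axes, in that order (R = Rz(yaw) Ry(pitch) Rx(roll)).
In Python, from bench import robot gives the robot as it stands.
- The arm moves only by the shell command python3 -m creep 'ROWS'. ROWS is JSON, a list of rows, each a list of 7 numbers: the shift along the tool's x, y, z in mm, then the turn, a rotation vector about the tool's x, y, z in degrees, then the closure in counts, from 0 (fully open) to 255 (shut). A call has 1 to 5 rows; each row is the pose to reach, as a shift and turn from the pose commanded when the call began, along the tool's axes at that moment; what a row does not reach only later rows make up. A row lasts 1/8 s, in which the tool goes at most 62.5 mm and 10.7 degrees, less where a joint would pass 70% of its speed; a pose out of reach is approached as far as the arm can. A call with a gripper value outside its range is refused whole. The fingers move at their own pace and stop on an object; the grip force is fixed at half the most. Time passes only in rows, so rows that repeat a pose let the fingers close. It gives the time, the measured TCP pose, the force and the opening at its end, in the units of the state.
- robot.get_obs(): the state, without advancing time (a new reading comes with each control period).
- robot.snapshot(name): name is "scene" or "side" or "wrist"; returns a dict with "color" (480x640x3 uint8, blue, green, red), "fx", "fy", "cx", "cy" (pixels), "world_from_camera" (4x4, takes a point from camera to world coordinates); the wrist camera has in their place "mount" (4x4, takes a point from camera to tool coordinates, whose origin is the TCP and whose axes are the tool frame's). Camera axes: x right, y down, z forward; pixel columns grow to the right and rows downward; lengths in m; the calibration is good to about 2 mm. A picture is of the moment at which its call begins: read the wrist's pose just before it. There is no depth.
- robot.close_job(): hands the job in, once; it reports no verdict.
Trained networks look in the newest picture that a camera, given by its name, has taken for a name from the list of things; names that differ only in an ending like _2 or _b are one class to them, and where a whole thing is asked for, a point or a joint stands for the part that bears it (a point fixed in the world has none). Each returns a list of dicts, best first, with "p" (0 to 1); they miss things now and then, are a little off and sometimes report something else, mostly with a low value. They report only what shows in the picture. A call takes as long as a camera call.
- robot.spot_in(name, camera): "point" ([x, y, z] in m, in world coordinates, good to about 4 mm: the middle of the surface that is visible of it).
- robot.landmark_of(name, camera): "point" ([x, y, z] in m, in world coordinates, good to about 4 mm: a listed point, or the origin of a listed thing).
The state is a dict: "time": time; "joint_positions": joint angles; "qvel": joint speeds; "joint_torque": joint torques, N m; "tool_pos": TCP position; "ee_rot": TCP orientation; "wrist_force": force on the tool from outside, world axes, zero at the start; "wrist_torque": the same for the moment, N m; "width": finger opening in m.
Only numpy, scipy, OpenCV 4.12 (cv2) and the standard library are available. Lean on these libraries where they do the work, as an engineer would, in place of code of your own. Each camera call takes 0.05 s, during which the arm holds its last target.

## Working session

There is one attempt and no reset: what is moved stays moved. The work goes in short steps, Python scripts to look and compute and a shell command to move; the robot and the scene stay as the last step left them, time stands still between calls to the robot, and variables do not carry over. Pictures are saved under pics/ and viewed, and the job is handed in when it is done.

```bash
ls; mkdir -p pics
cat > h.py <<'E'
import numpy as np, cv2, json
from scipy.spatial.transform import Rotation as R
from bench import robot
def snap(n,f):
    o=robot.get_obs(); s=robot.snapshot(n); cv2.imwrite('pics/'+f,s['color'])
    if n=='wrist':
        T=np.eye(4);T[:3,:3]=R.from_euler('xyz',o['ee_rot']).as_matrix();T[:3,3]=o['tool_pos']
        s['world_from_camera']=T@np.array(s['mount'])
    return s
def proj(s,p):
    c=np.linalg.inv(np.array(s['world_from_camera']))@np.append(p,1)
    return np.array([s['fx']*c[0]/c[2]+s['cx'],s['fy']*c[1]/c[2]+s['cy']])
def unproj(s,uv,z):
    T=np.array(s['world_from_camera']); d=T[:3,:3]@np.array([(uv[0]-s['cx'])/s['fx'],(uv[1]-s['cy'])/s['fy'],1]); o=T[:3,3]
    return o+d*(z-o[2])/d[2]
E
python3 - <<'E'
from h import *
o=robot.get_obs(); print({k:np.round(v,3).tolist() for k,v in o.items()})
for c in ['scene','side']:
    s=snap(c,c+'0.png'); print(c,np.round(s['world_from_camera'],3).tolist(),s['fx'])
    for n in ['pin_near','pin_far','fence','stop','step','plate','seat','latch_pivot','latch_knob','marker','foam_offcut','tape_measure','jig']:
        r=robot.landmark_of(n,c)
        print(n,[(np.round(x['point'],4).tolist(),round(x['p'],2)) for x in r[:2]])
E
```

```text
pics
{'time': 0.0, 'joint_positions': [-1.393, 0.088, 1.372, -0.0, 1.684, -0.103], 'qvel': [-0.0, -0.0, 0.001, -0.0, -0.0, 0.0], 'joint_torque': [0.001, -34.018, -30.242, 0.072, 0.033, -0.0], 'tool_pos': [0.152, -0.528, 0.175], 'ee_rot': [-1.571, 0.002, -1.29], 'wrist_force': [-0.131, -1.143, -0.536], 'wrist_torque': [-0.023, -0.013, 0.01], 'width': 0.094}
scene [[-0.92, -0.241, 0.309, 0.168], [-0.391, 0.546, -0.741, 0.819], [0.01, -0.802, -0.597, 0.775], [0.0, 0.0, 0.0, 1.0]] 586.4105345332715
pin_near [([0.5434, 0.0114, 0.0205], 0.88)]
pin_far [([0.609, 0.0171, 0.019], 0.58)]
fence [([0.6402, -0.028, 0.0384], 0.78), ([0.6062, 0.0619, 0.034], 0.64)]
stop [([0.6045, 0.0609, 0.0365], 0.72), ([0.5794, -0.0046, 0.0058], 0.63)]
step []
plate [([0.579, -0.0431, 0.019], 0.73)]
seat [([0.5775, -0.0027, 0.0087], 0.82)]
latch_pivot [([0.4907, 0.0233, 0.0286], 0.77)]
latch_knob [([0.6443, -0.1958, 0.0027], 0.71), ([0.4947, 0.0748, 0.0485], 0.63)]
marker [([0.5793, 0.1129, 0.0007], 0.86), ([0.6035, 0.0598, 0.0336], 0.62)]
foam_offcut [([0.6488, -0.1955, 0.0016], 0.72)]
tape_measure [([0.6203, -
[... 198 characters left out ...]
714807
pin_near [([0.5431, 0.0067, 0.0217], 0.68), ([0.4977, 0.075, 0.0459], 0.64)]
pin_far [([0.613, 0.0136, 0.0229], 0.91)]
fence [([0.6408, -0.0254, 0.0383], 0.62)]
stop [([0.6038, 0.0641, 0.0392], 0.8), ([0.5743, -0.0408, 0.0207], 0.26)]
step [([0.5753, -0.0668, 0.0231], 0.96)]
plate [([0.5776, -0.0434, 0.0196], 0.92)]
seat [([0.5776, -0.0052, 0.0076], 0.87)]
latch_pivot [([0.4931, 0.021, 0.0304], 0.76)]
latch_knob [([0.4978, 0.0743, 0.043], 0.71)]
marker [([0.582, 0.1164, 0.0021], 0.68), ([0.603, 0.062, 0.0346], 0.44)]
foam_offcut [([0.6492, -0.195, -0.0005], 0.72)]
tape_measure [([0.6278, -0.3487, -0.0025], 0.71), ([0.4908, 0.0207, 0.0301], 0.52)]
jig [([0.5782, 0.0022, 0.0024], 0.57)]
```

View pictures.

View pics/scene0.png

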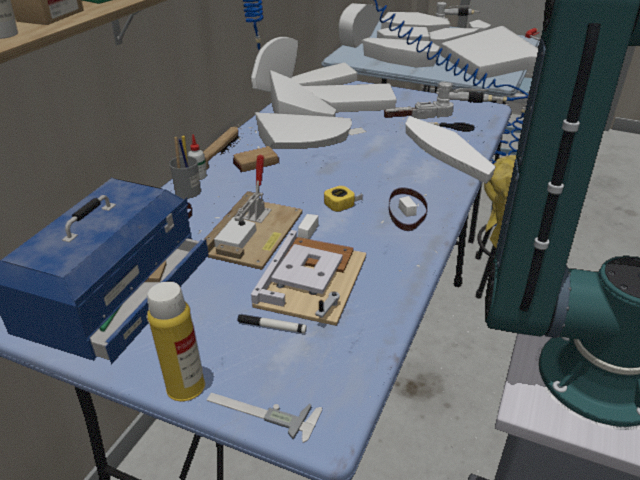

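View pics/side0.png

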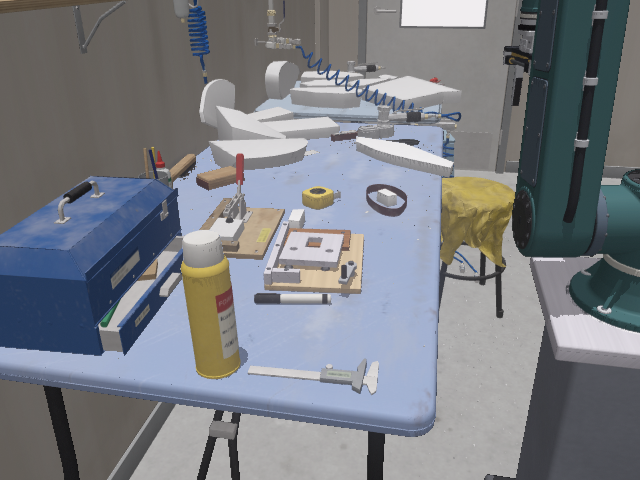

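Run:
```python
from h import *
J={'pin_near':(-35,15),'pin_far':(35,15),'seat':(0,0),'latch_pivot':(-84,35),'jig':(0,0)}
A=[];B=[]
W={'pin_near':[(.5434,.0114),(.5431,.0067)],'pin_far':[(.609,.0171),(.613,.0136)],'seat':[(.5775,-.0027),(.5776,-.0052)],'latch_pivot':[(.4907,.0233),(.4931,.021)],'jig':[(.5804,-.0047),(.5782,.0022)]}
for k in W:
    for w in W[k]: A.append(np.array(J[k])/1e3);B.append(w)
A=np.array(A);B=np.array(B);a0=A.mean(0);b0=B.mean(0)
H=(A-a0).T@(B-b0);a=np.arctan2(H[0,1]-H[1,0],H[0,0]+H[1,1]);Rm=np.array([[np.cos(a),-np.sin(a)],[np.sin(a),np.cos(a)]])
t=b0-Rm@a0;print(a,np.degrees(a),t)
print(np.round(1e3*(B-(A@Rm.T+t)),1).tolist())
T=R.from_euler('xyz',robot.get_obs()['ee_rot']).as_matrix()
p=np.array(robot.get_obs()['tool_pos'])
print((T.T@(np.array([.54,-.05,.30])-p)*1e3).round(), np.degrees(a))
print(robot.snapshot('wrist')['mount'])
```

```text
0.10970610851546576 6.28569700474041 [ 0.57872232 -0.00281248]
[[1.1, 3.1], [0.8, -1.6], [-2.9, 1.2], [1.1, -2.3], [-1.2, 0.1], [-1.1, -2.4], [-0.7, 0.5], [1.7, -1.8], [1.7, -1.9], [-0.5, 5.0]]
[-352. -124.  505.] 6.28569700474041
[[ 9.99999722e-01 -4.56232150e-06 -7.45244059e-04 -1.60781407e-03]
 [ 7.13851997e-04 -2.81370095e-01  9.59599062e-01 -2.09010995e-01]
 [-2.14067391e-04 -9.59599328e-01 -2.81370014e-01  8.16180500e-02]
 [ 0.00000000e+00  0.00000000e+00  0.00000000e+00  1.00000000e+00]]
```

```bash
python3 -m creep '[[-20,-40,40,0,2,0,76],[-50,-75,80,0,4,0,76],[-85,-75,130,0,6,0,76],[-118,-75,182,0,8,0,76],[-150,-75,235,0,9.8,0,76]]'
python3 - <<'E'
from h import *
o=robot.get_obs();T=R.from_euler('xyz',o['ee_rot']).as_matrix()
print((T.T@(np.array([.60,-.03,.25])-np.array(o['tool_pos']))*1e3).round(),o['ee_rot'])
E
```

```text
time: 2.08
tool_pos: [0.3376, -0.3177, 0.2511]
ee_rot: [-1.57, -0.001, -1.463]
wrist_force: [0.5, -0.1, 0.0]
width: 0.0662
[-258.    1.  292.] [-1.57000765e+00 -1.10405945e-03 -1.46273789e+00]
```

```bash
python3 -m creep '[[-40,0,45,0,0,0,76],[-80,0,90,0,0,0,76],[-120,0,135,0,0,0,76],[-160,0,180,0,0,0,76],[-200,0,225,0,0,0,76]]'; python3 -m creep '[[-40,0,45,0,0,0,76],[-58,0,67,0,0,0,76],[-58,0,67,0,0,0,76],[-58,0,67,0,0,0,76]]'
python3 - <<'E'
from h import *
s=snap('wrist','w1.png');print(s['fx'],np.round(s['world_from_camera'],3).tolist())
for n in ['pin_near','pin_far','fence','stop','step','plate','seat','latch_pivot','latch_knob','jig','foam_offcut']:
        r=robot.landmark_of(n,'wrist')
        print(n,[(np.round(x['point'],4).tolist(),round(x['p'],2)) for x in r[:2]])
E
```

```text
time: 2.7
tool_pos: [0.5396, -0.0941, 0.2509]
ee_rot: [-1.57, -0.001, -1.461]
wrist_force: [0.2, -0.8, 0.9]
width: 0.0658
time: 3.2
tool_pos: [0.5982, -0.0315, 0.2507]
ee_rot: [-1.571, -0.001, -1.462]
wrist_force: [0.3, 0.7, -0.5]
width: 0.0662
335.34355475180826 [[0.109, -0.954, -0.28, 0.679], [-0.994, -0.104, -0.031, -0.021], [0.0, 0.282, -0.959, 0.46], [0.0, 0.0, 0.0, 1.0]]
pin_near [([0.5414, 0.0056, 0.0247], 0.61)]
pin_far [([0.6113, 0.0154, 0.0214], 0.59)]
fence [([0.6378, -0.0267, 0.0332], 0.9)]
stop [([0.6082, 0.0587, 0.0332], 0.79)]
step []
plate [([0.5771, -0.0396, 0.0167], 0.82)]
seat []
latch_pivot [([0.4954, 0.0252, 0.0293], 0.78)]
latch_knob [([0.4945, 0.0729, 0.046], 0.6)]
jig [([0.6056, 0.0609, 0.0338], 0.68)]
foam_offcut [([0.6483, -0.1943, 0.0008], 0.85)]
```

View pics/w1.png

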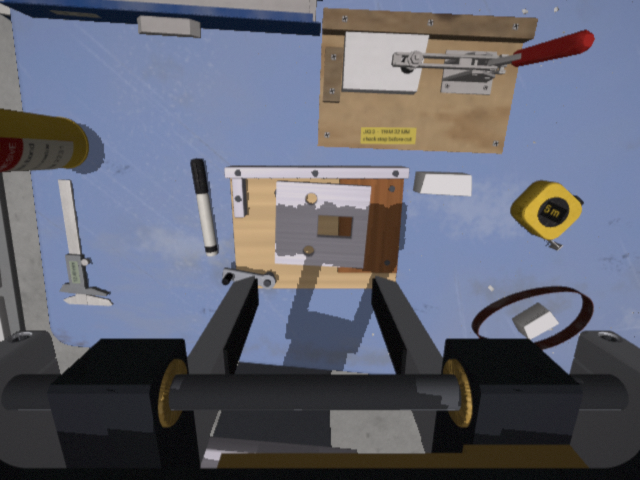

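Run:
```python
import cv2
i=cv2.imread('pics/w1.png');c=cv2.resize(i[155:295,215:415],None,fx=4,fy=4,interpolation=cv2.INTER_CUBIC);cv2.imwrite('pics/w1c.png',c)
```

```text
(no output)
```

View pics/w1c.png

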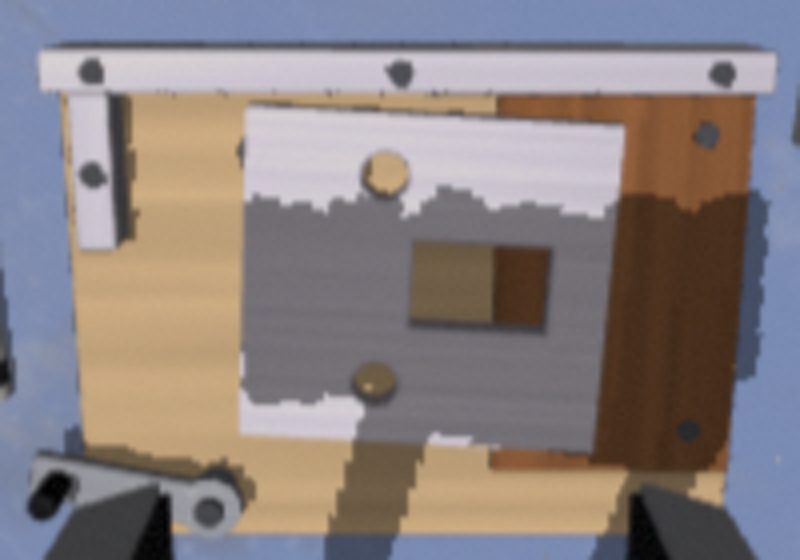

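```bash
cat > jig.py <<'E'
from h import *
def fitjig():pass
E
python3 - <<'E'
from h import *
o=robot.get_obs();s=robot.snapshot('wrist')
T=np.eye(4);T[:3,:3]=R.from_euler('xyz',o['ee_rot']).as_matrix();T[:3,3]=o['tool_pos'];s['world_from_camera']=T@np.array(s['mount'])
g=lambda u,v,z:unproj(s,(u/4+215-.4,v/4+155-.4),z)
f1=g(40,92,.036);f2=g(775,92,.036);print('fence',f1,f2,np.degrees(np.arctan2(*(f1-f2)[[1,0]]))-90, np.linalg.norm(f1-f2))
print('stop',g(115,248,.036),g(117,100,.036))
C=np.array([g(*c,.033) for c in [(247,105),(625,126),(593,452),(240,434)]])
print('corners',C.round(4).tolist(),'c',C.mean(0))
for i,j in [(0,1),(1,2),(3,2),(0,3)]: 
    d=C[i]-C[j];print(np.linalg.norm(d),np.degrees(np.arctan2(d[1],d[0])))
print('piv',g(210,512,.0345),'knobtop',g(40,500,.0585))
b=[g(*c,.012) for c in [(85,534),(723,534)]];print('base near corners',b)
E
```

```text
fence [0.62643307 0.08681656 0.036     ] [ 0.65145177 -0.14090168  0.036     ] 6.269765793321952 0.2290884847354775
stop [0.57937815 0.06110895 0.036     ] [0.62658882 0.06283152 0.036     ]
corners [[0.6291, 0.0227, 0.033], [0.6356, -0.0966, 0.033], [0.5258, -0.103, 0.033], [0.5192, 0.0165, 0.033]] c [ 0.57743602 -0.04010224  0.033     ]
0.11945931528121427 93.11862485841344
0.11000736918232791 3.315260278031352
0.11968196647695829 93.17197241618891
0.11011826506947839 3.199240950817433
piv [0.49031143 0.02445611 0.0345    ] knobtop [0.49915486 0.07669569 0.0585    ]
base near corners [array([0.46675253, 0.07128317, 0.012     ]), array([ 0.49204735, -0.15860863,  0.012     ])]
```

```bash
cat > jig.py <<'E'
from h import *
A=0.1094;OR=np.array([.5793,-.0016])
def w2j(p):
    d=np.array(p[:2])-OR;c,s=np.cos(A),np.sin(A);return np.array([c*d[0]+s*d[1],-s*d[0]+c*d[1]])*1e3
def j2w(x,y,z=0):
    c,s=np.cos(A),np.sin(A);return np.array([OR[0]+(c*x-s*y)/1e3,OR[1]+(s*x+c*y)/1e3,z/1e3])
def st():
    o=robot.get_obs();print('t',round(o['time'],2),'jig',w2j(o['tool_pos']).round(1),'z',round(o['tool_pos'][2]*1e3,1),'yaw-A deg',round(np.degrees(o['ee_rot'][2]-A),2),'F',np.round(o['wrist_force'],1))
E
python3 -m creep '[[0,20,-60,0,0,0,76],[6,75,-95,0,0,0,76],[6,135,-95,0,0,0,76],[6,190,-95,0,0,0,76],[6,215,-95,0,0,0,76]]'; python3 -c "
from jig import *
st()"
```

```text
time: 4.47
tool_pos: [0.5019, -0.0466, 0.0317]
ee_rot: [-1.577, 0.002, -1.461]
wrist_force: [0.3, -0.3, 1.0]
width: 0.0661
t 4.47 jig [-81.8 -36.3] z 31.7 yaw-A deg -89.98 F [ 0.3 -0.3  1. ]
```

```bash
python3 -m creep '[[0,0,0,0,0,0,76],[0,8,0,0,0,0,76],[0,8,0,0,0,0,76]]'; python3 -c "
from jig import *
st();s=snap('wrist','w2.png')"
```

```text
time: 4.85
tool_pos: [0.5057, -0.0473, 0.0287]
ee_rot: [-1.569, -0.001, -1.461]
wrist_force: [0.1, -0.3, -0.1]
width: 0.0661
t 4.85 jig [-78.1 -37.4] z 28.7 yaw-A deg -89.98 F [ 0.1 -0.3 -0.1]
```

View pics/w2.png

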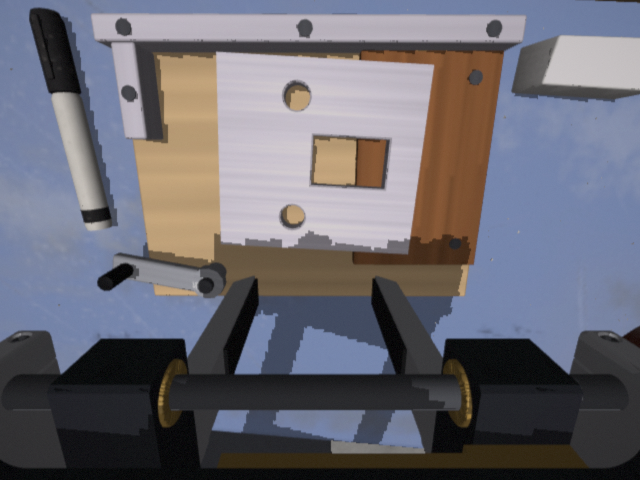

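```bash
python3 -m creep '[[0,2,4,0,0,0,76],[0,2,7,0,0,0,76],[0,2,10,0,0,0,76],[0,2,12,0,0,0,76],[0,2,14,0,0,0,76]]'; python3 -c "
from jig import *
st();s=snap('wrist','w3.png')"
```

```text
time: 5.52
tool_pos: [0.5189, -0.0456, 0.0256]
ee_rot: [-1.571, -0.0, -1.461]
wrist_force: [0.8, 0.2, -0.2]
width: 0.0656
t 5.53 jig [-64.8 -37.2] z 25.6 yaw-A deg -89.98 F [ 0.8  0.2 -0.2]
```

View pics/w3.png

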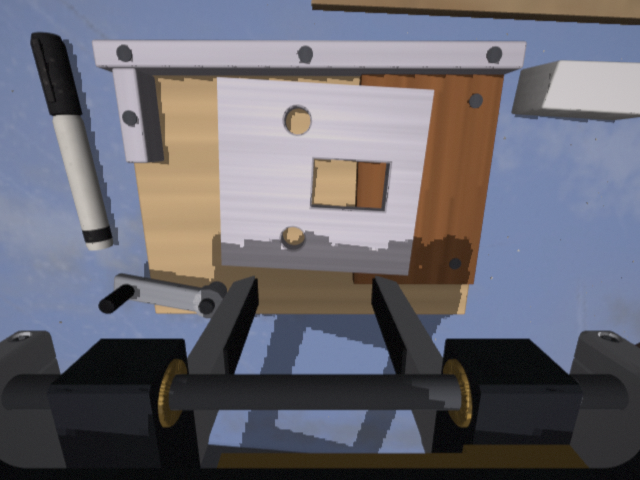

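```bash
python3 -m creep '[[0,0,2,0,0,0,76],[0,0,4,0,0,0,76],[0,0,6,0,0,0,76]]'; python3 -m creep '[[0,0,1.5,0,0,0,76],[0,0,3,0,0,0,76]]'; python3 -c "
from jig import *
st();s=snap('wrist','w4.png')"
```

```text
time: 5.95
tool_pos: [0.5249, -0.045, 0.0257]
ee_rot: [-1.571, -0.0, -1.461]
wrist_force: [1.1, 0.6, -0.1]
width: 0.0661
time: 6.2
tool_pos: [0.5278, -0.0446, 0.0257]
ee_rot: [-1.571, -0.0, -1.461]
wrist_force: [0.9, 1.0, -0.4]
width: 0.0661
t 6.2 jig [-55.9 -37.2] z 25.7 yaw-A deg -89.98 F [ 0.9  1.  -0.4]
```

View pics/w4.png

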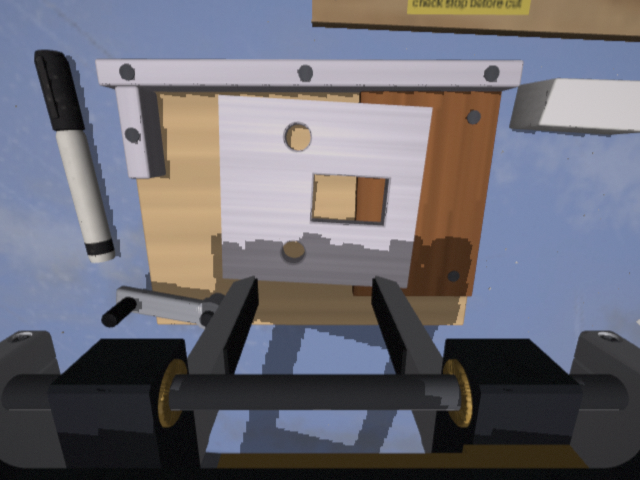

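Run:
```python
from h import *
from jig import *
o=robot.get_obs();s=robot.snapshot('wrist');m=dict(s);m['world_from_camera']=s['mount']
for p in [(-.033,0,0),(-.033,0,.008),(-.033,0,-.008),(-.045,0,.008),(-.033,-.019,.008)]: print(p,proj(m,p).round(1))
T=np.eye(4);T[:3,:3]=R.from_euler('xyz',o['ee_rot']).as_matrix();T[:3,3]=o['tool_pos'];s['world_from_camera']=T@np.array(s['mount'])
C=[w2j(unproj(s,c,.033)).round(1).tolist() for c in [(219,96),(432,107),(407,286),(221,277)]];print(C)
print([w2j(unproj(s,c,.036)).round(1).tolist() for c in [(100,86.5),(520,88)]])
```

```text
(-0.033, 0, 0) [267.6 270.7]
(-0.033, 0, 0.008) [267.1 259.4]
(-0.033, 0, -0.008) [268.  281.8]
(-0.045, 0, 0.008) [248.9 259.4]
(-0.033, -0.019, 0.008) [262.8 269.8]
[[51.0, 17.6], [45.3, -101.3], [-63.5, -95.8], [-57.2, 25.0]]
[[55.4, 81.2], [54.6, -147.3]]
```

```bash
for k in 1 2 3; do python3 -m creep '[[0,1,0,0,0,0,76],[0,1,0,0,0,0,76]]' | grep -E "pos|force"; done
```

```text
tool_pos: [0.5276, -0.0447, 0.0245]
wrist_force: [0.4, 0.3, 0.0]
tool_pos: [0.5276, -0.0447, 0.0236]
wrist_force: [0.7, -0.2, 0.3]
tool_pos: [0.5276, -0.0447, 0.0226]
wrist_force: [0.0, 0.2, 0.6]
```

```bash
python3 -m creep '[[0,1,0,0,0,0,76],[0,2,0,0,0,0,76]]' | grep -E "pos|force";python3 -m creep '[[0,1,0,0,0,0,76],[0,2,0,0,0,0,76]]' | grep -E "pos|force"
```

```text
tool_pos: [0.5277, -0.0447, 0.0206]
wrist_force: [-0.0, -0.2, -0.1]
tool_pos: [0.5277, -0.0447, 0.0186]
wrist_force: [0.5, -0.7, 0.5]
```

```bash
python3 -c "
from jig import *
for c in ('scene','side'):
  s=snap(c,c+'5.png')
  p=proj(s,j2w(-40,-20,25)).astype(int);i=s['color'][max(p[1]-75,0):p[1]+75,max(p[0]-100,0):p[0]+100];cv2.imwrite('pics/'+c+'5c.png',cv2.resize(i,None,fx=4,fy=4,interpolation=cv2.INTER_CUBIC))
st()"
```

```text
t 7.65 jig [-56.1 -37.1] z 18.5 yaw-A deg -89.98 F [0.  0.  0.7]
```

View pics/side5c.png

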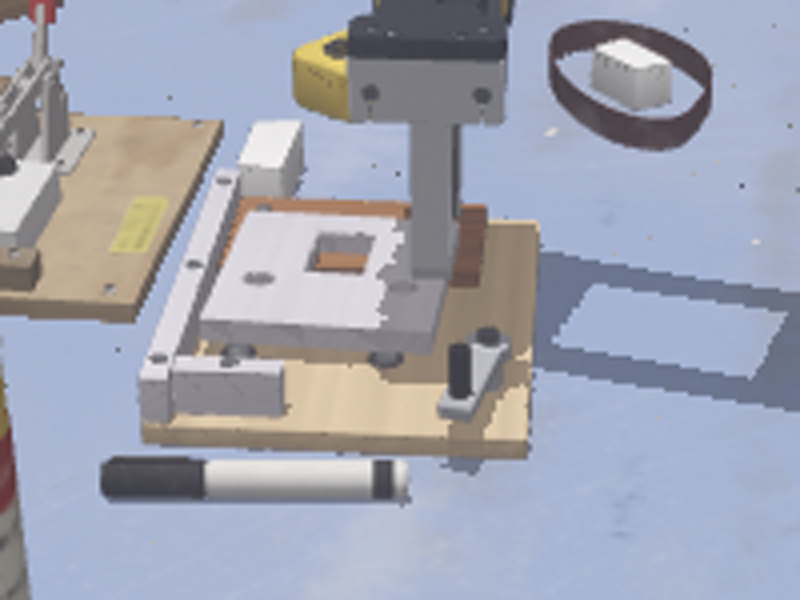

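View pics/scene5c.png

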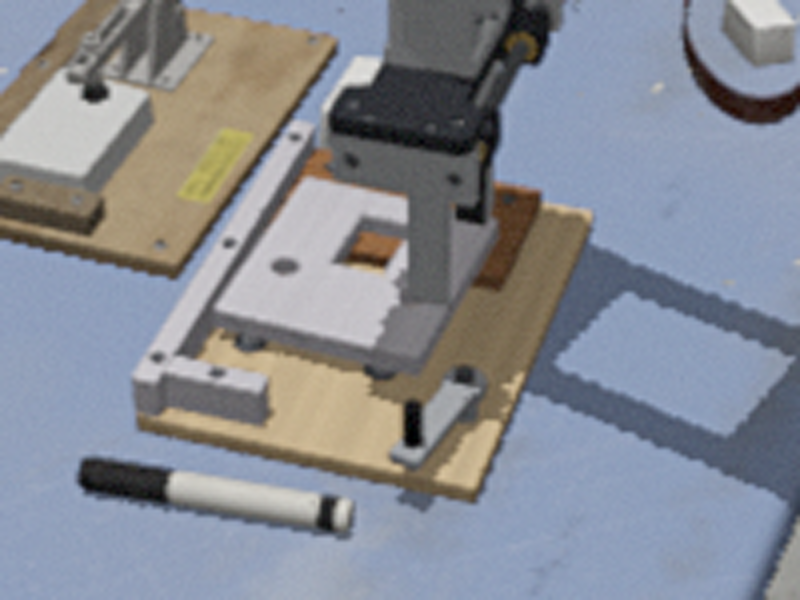

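```bash
python3 -m creep '[[0,1,0,0,0,0,76],[0,1,0,0,0,0,76]]' | grep -E "pos|force";python3 -m creep '[[0,1,0,0,0,0,76],[0,1,0,0,0,0,76]]' | grep -E "pos|force"; python3 -m creep '[[0,1,0,0,0,0,76],[0,1,0,0,0,0,76]]' | grep -E "pos|force"
```

```text
tool_pos: [0.5276, -0.0447, 0.0176]
wrist_force: [0.4, 0.5, -0.2]
tool_pos: [0.5276, -0.0446, 0.0166]
wrist_force: [0.5, 0.3, 0.1]
tool_pos: [0.5276, -0.0447, 0.0155]
wrist_force: [0.3, -0.4, -0.5]
```

```bash
python3 -m creep '[[0,1,0,0,0,0,76],[0,2,0,0,0,0,76]]' | grep -E "pos|force";python3 -m creep '[[0,1,0,0,0,0,76],[0,2,0,0,0,0,76]]' | grep -E "pos|force"; python3 -c "
from jig import *
s=snap('side','side6.png')
p=proj(s,j2w(-40,-20,25)).astype(int);i=s['color'][max(p[1]-50,0):p[1]+50,max(p[0]-65,0):p[0]+65];cv2.imwrite('pics/side6c.png',cv2.resize(i,None,fx=6,fy=6,interpolation=cv2.INTER_CUBIC))
st()"
```

```text
tool_pos: [0.5277, -0.0447, 0.0136]
wrist_force: [-0.1, 0.5, 0.2]
tool_pos: [0.5277, -0.0447, 0.0116]
wrist_force: [-0.9, 0.2, -0.1]
t 8.95 jig [-56.1 -37.1] z 11.4 yaw-A deg -89.98 F [0.3 0.5 0.2]
```

View pics/side6c.png

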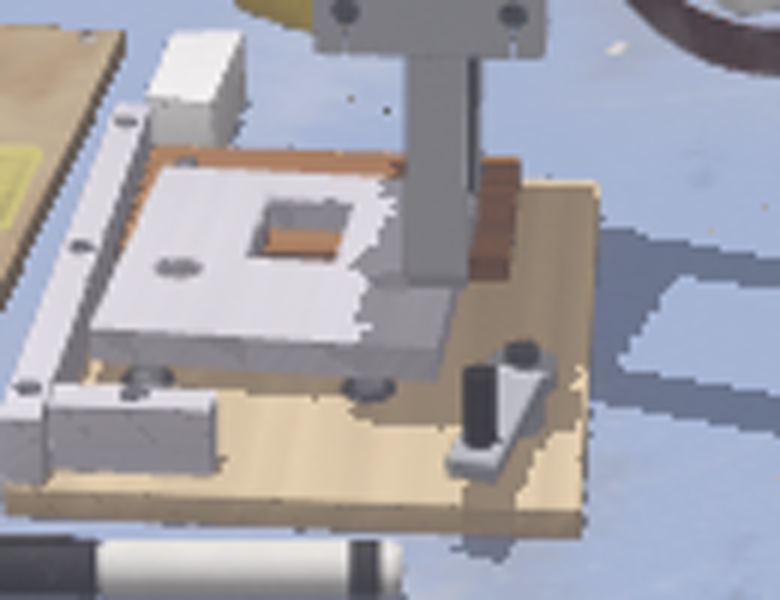

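Run:
```python
from jig import *
s=robot.snapshot('side');p=proj(s,j2w(-40,-20,25)).astype(int)
for y in (2,8):
  for x in (-64,-48):
    for z in (33,36,40,45): print(x,y,z,((proj(s,j2w(x,y,z))-p+[65,50])*6).round())
for P in [(-35,15,12),(35,15,12),(-35,15,20.5),(-53,35,33)]: print(P,((proj(s,j2w(*P))-p+[65,50])*6).round())
```

```text
-64 2 33 [466. 313.]
-64 2 36 [466. 305.]
-64 2 40 [466. 293.]
-64 2 45 [466. 279.]
-48 2 33 [415. 311.]
-48 2 36 [415. 303.]
-48 2 40 [415. 292.]
-48 2 45 [415. 277.]
-64 8 33 [465. 322.]
-64 8 36 [465. 313.]
-64 8 40 [465. 302.]
-64 8 45 [465. 288.]
-48 8 33 [414. 320.]
-48 8 36 [414. 312.]
-48 8 40 [414. 300.]
-48 8 45 [414. 286.]
(-35, 15, 12) [371. 388.]
(35, 15, 12) [151. 381.]
(-35, 15, 20.5) [371. 365.]
(-53, 35, 33) [424. 361.]
```

```bash
python3 -m creep '[[0,0,-12,0,0,0,76],[0,0,-24,0,0,0,76],[0,8,-24,0,0,0,76],[0,15,-24,0,0,0,76],[0,15,-24,0,0,0,76]]' | grep -E "pos|force"; python3 -c "
from jig import *
s=snap('side','side7.png')
p=proj(s,j2w(-40,-20,25)).astype(int);i=s['color'][max(p[1]-50,0):p[1]+50,max(p[0]-65,0):p[0]+65];cv2.imwrite('pics/side7c.png',cv2.resize(i,None,fx=6,fy=6,interpolation=cv2.INTER_CUBIC))
st()
for z in (12,21,26,30,35): print(z,((proj(s,j2w(-80,5,z))-p+[65,50])*6).round())"
```

```text
tool_pos: [0.5031, -0.0471, -0.0044]
wrist_force: [0.3, -0.4, -0.2]
t 9.68 jig [-80.2 -37.1] z -3.9 yaw-A deg -89.98 F [ 1.2 -0.4  0.1]
12 [516. 378.]
21 [516. 353.]
26 [516. 339.]
30 [517. 328.]
35 [517. 314.]
```

View pics/side7c.png

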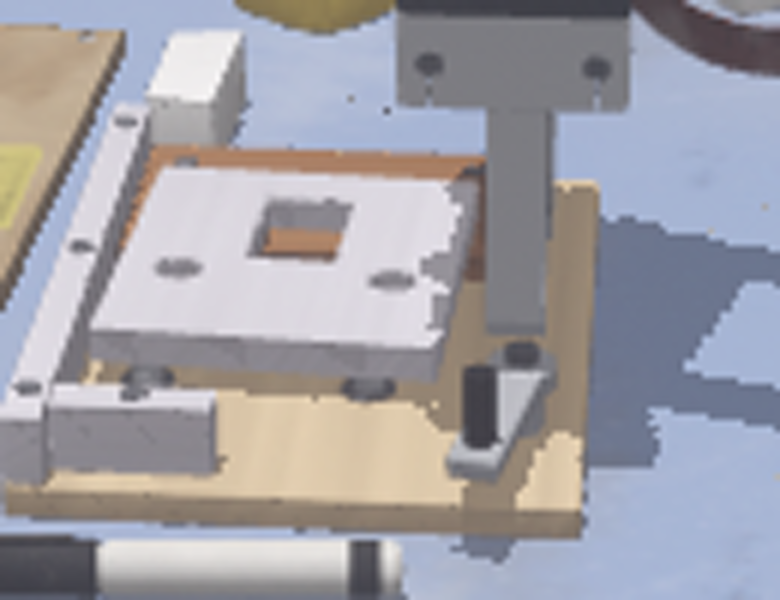

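```bash
python3 -m creep '[[0,4,0,0,0,0,76],[0,5,4,0,0,0,76],[0,5,8,0,0,0,76],[0,5,8,0,0,0,76]]' | grep -E "pos|force"; python3 -c "
from jig import *
s=snap('side','side8.png')
p=proj(s,j2w(-40,-20,25)).astype(int);i=s['color'][max(p[1]-50,0):p[1]+50,max(p[0]-65,0):p[0]+65];cv2.imwrite('pics/side8c.png',cv2.resize(i,None,fx=6,fy=6,interpolation=cv2.INTER_CUBIC))
st()"
```

```text
tool_pos: [0.5123, -0.0464, -0.0083]
wrist_force: [0.6, -0.1, 0.1]
t 10.22 jig [-71.5 -37.2] z -8.3 yaw-A deg -89.97 F [0.4 1.2 0.6]
```

View pics/side8c.png

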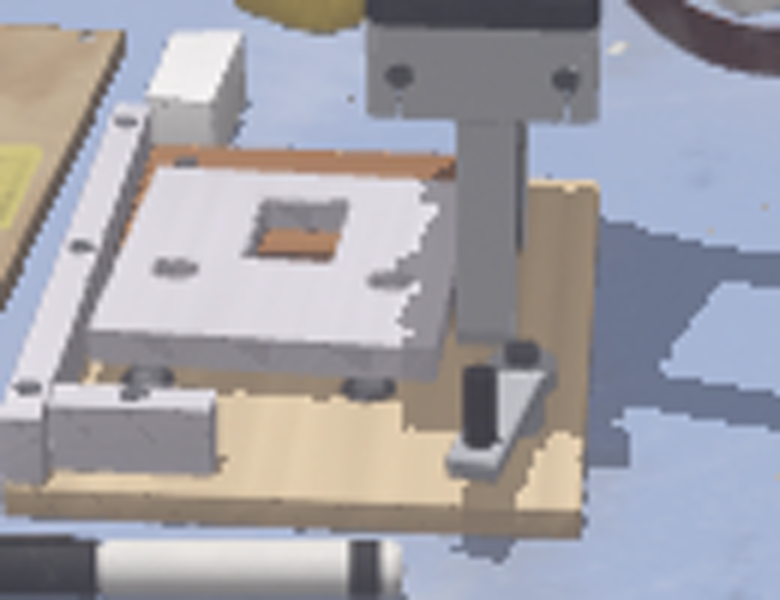

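```bash
python3 -m creep '[[0,0,2,0,0,0,76],[0,0,4,0,0,0,76],[0,0,6,0,0,0,76]]' | grep -E "pos|force"; python3 -m creep '[[0,0,1,0,0,0,76],[0,0,2,0,0,0,76]]' | grep -E "pos|force";python3 -c "
from jig import *
s=snap('wrist','w9.png');st()"
```

```text
tool_pos: [0.5177, -0.0459, -0.0083]
wrist_force: [-1.1, -0.6, 0.9]
tool_pos: [0.5198, -0.0456, -0.0083]
wrist_force: [-2.1, -0.7, 0.6]
t 10.9 jig [-63.8 -37.2] z -8.3 yaw-A deg -89.98 F [-1.9 -1.   0.7]
```

View pics/w9.png

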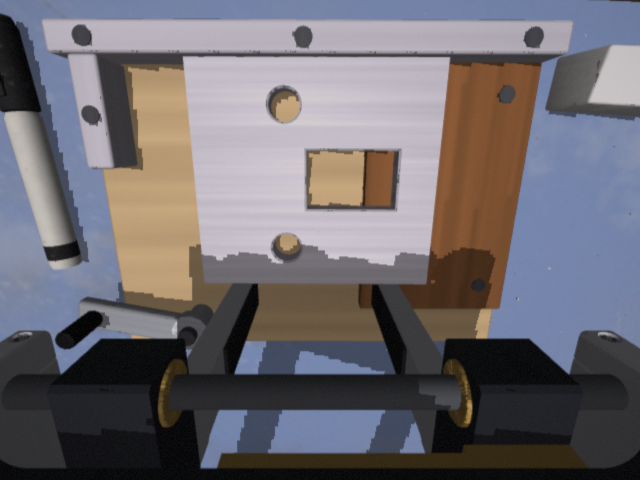

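```bash
python3 -m creep '[[0,0,1,0,0,0,76],[0,0,1.5,0,0,0,76],[0,0,1.5,0,0,0,76]]' | grep -E "pos|force"; python3 -m creep '[[0,0,0.5,0,0,0,76],[0,0,1,0,0,0,76]]' | grep -E "pos|force"; python3 -c "
from jig import *
s=snap('wrist','w10.png');st()"
```

```text
tool_pos: [0.5204, -0.0455, -0.0083]
wrist_force: [-5.1, -0.6, 4.2]
tool_pos: [0.5204, -0.0455, -0.0084]
wrist_force: [-7.7, -1.8, 6.0]
t 11.57 jig [-63.4 -37.1] z -8.4 yaw-A deg -89.98 F [-7.5 -1.2  4.8]
```

View pics/w10.png

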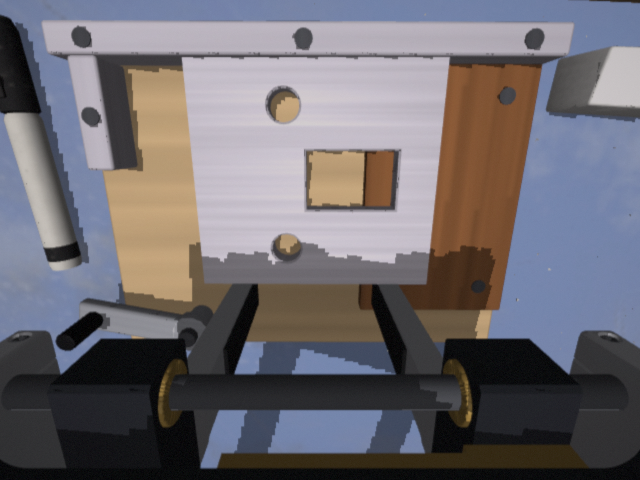

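```bash
python3 -m creep '[[0,0,-10,0,0,0,76],[0,-40,-10,0,0,0,76],[20,-60,0,0,-10,0,76],[40,-60,20,0,-20,0,76],[60,-60,40,0,-30,0,76]]' | grep -E "pos|force|rot"; python3 -m creep '[[0,0,0,0,-10,0,76],[0,0,0,0,-20,0,76],[0,0,0,0,-30,0,76],[0,0,0,0,-40,0,76],[0,0,0,0,-50,0,76]]' | grep -E "pos|force|rot"; python3 -m creep '[[0,0,0,0,-10,0,76],[0,0,0,0,-10,0,76],[0,0,0,0,-10,0,76]]' | grep -E "pos|force|rot"; python3 -c "
from jig import *
st()"
```

```text
tool_pos: [0.5703, -0.1008, 0.0525]
ee_rot: [-1.567, -0.002, -0.931]
wrist_force: [-0.1, -1.3, 0.5]
tool_pos: [0.5694, -0.1002, 0.0517]
ee_rot: [-1.57, -0.003, -0.059]
wrist_force: [-0.0, 0.6, 0.4]
tool_pos: [0.5689, -0.1003, 0.0517]
ee_rot: [-1.571, -0.001, 0.107]
wrist_force: [0.7, 0.3, 0.7]
t 13.2 jig [-21.2 -97. ] z 51.7 yaw-A deg -0.11 F [0.7 0.3 0.7]
```

```bash
python3 -m creep '[[8,0,-10,0,0,0,76],[16,0,-21,0,0,0,76],[16,30,-21,0,0,0,76],[16,50,-21,0,0,0,76],[16,50,-21,0,0,0,76]]' | grep -E "pos|force|rot"; python3 -c "
from jig import *
st();s=snap('wrist','w11.png')"
```

```text
tool_pos: [0.5856, -0.1199, -0.0006]
ee_rot: [-1.569, 0.004, 0.109]
wrist_force: [-0.0, 0.1, 0.3]
t 13.82 jig [  -6.6 -118.3] z -0.6 yaw-A deg -0.04 F [-0.   0.1  0.3]
```

View pics/w11.png

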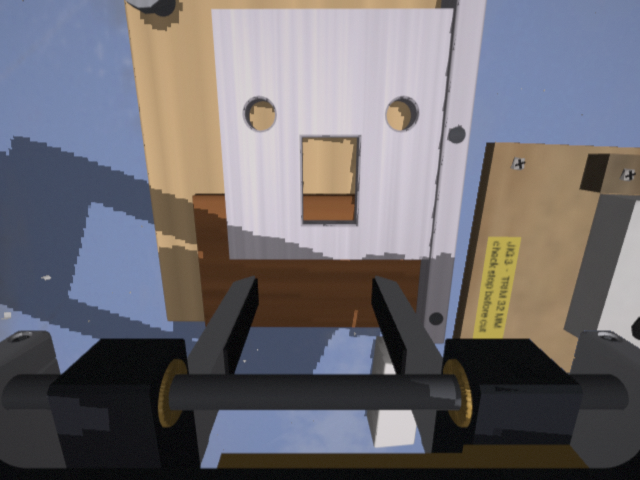

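```bash
python3 -m creep '[[0,4,0,0,0,0,76],[0,7,0,0,0,0,76],[0,7,5,0,0,0,76],[0,7,9,0,0,0,76],[0,7,12,0,0,0,76]]' | grep -E "pos|force"; python3 -m creep '[[0.3,0,4,0,0,0,76],[0.6,0,8,0,0,0,76],[1,0,12,0,0,0,76],[1.3,0,16,0,0,0,76],[1.6,0,20,0,0,0,76]]' | grep -E "pos|force"; python3 -c "
from jig import *
st();s=snap('wrist','w12.png')"
```

```text
tool_pos: [0.5856, -0.1077, -0.005]
wrist_force: [0.4, -0.5, -0.2]
tool_pos: [0.5843, -0.0883, -0.0053]
wrist_force: [-3.1, -4.0, 1.1]
t 15.12 jig [ -4.5 -86.7] z -5.3 yaw-A deg -0.0 F [-3.1 -4.   1.1]
```

View pics/w12.png

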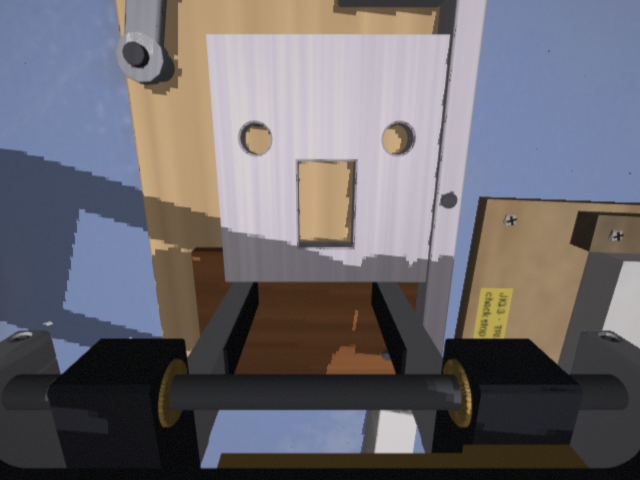

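```bash
python3 -m creep '[[0,1,3,0,0,0,76],[0,2,6,0,0,0,76],[0,2,9,0,0,0,76],[0,2,12,0,0,0,76],[0,2,14,0,0,0,76]]' | grep -E "pos|force"; python3 -m creep '[[0,0,1,0,0,0,76],[0,0,1.5,0,0,0,76],[0,0,1.5,0,0,0,76]]' | grep -E "pos|force"; python3 -c "
from jig import *
st();s=snap('wrist','w13.png')"
```

```text
tool_pos: [0.5834, -0.073, -0.0076]
wrist_force: [0.6, -1.3, 0.5]
tool_pos: [0.583, -0.072, -0.0076]
wrist_force: [0.6, -1.5, 0.1]
t 16.18 jig [ -4.  -70.4] z -7.6 yaw-A deg 0.02 F [ 0.6 -1.5  0.1]
```

View pics/w13.png

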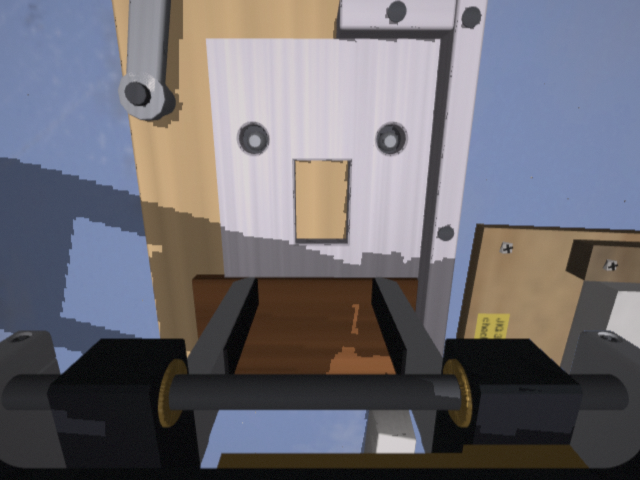

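```bash
python3 -m creep '[[0,0,-8,0,0,0,76],[0,-30,-12,0,0,0,76],[0,-80,-12,0,0,0,76],[0,-110,-12,0,0,0,76],[-40,-110,20,0,0,0,255]]' | grep -E "pos|force"; python3 -m creep '[[-40,0,45,0,0,0,255],[-56,0,85,0,0,0,255],[-56,0,125,0,0,0,255],[-56,0,140,0,0,0,255],[-56,0,140,0,0,0,255]]' | grep -E "pos|force|width"; python3 -c "
from jig import *
st()
s=snap('wrist','w14.png')
s=snap('side','side14.png')
p=proj(s,j2w(-20,0,25)).astype(int);i=s['color'][max(p[1]-50,0):p[1]+50,max(p[0]-65,0):p[0]+65];cv2.imwrite('pics/side14c.png',cv2.resize(i,None,fx=6,fy=6,interpolation=cv2.INTER_CUBIC))
print(robot.landmark_of('plate','side')[:1],robot.landmark_of('latch_knob','side')[:2])"
```

```text
tool_pos: [0.5445, -0.0583, 0.106]
wrist_force: [-0.5, -0.1, 0.5]
tool_pos: [0.4703, 0.0764, 0.1026]
wrist_force: [-0.0, -0.4, -0.4]
width: 0.0094
t 17.48 jig [-99.9  89.4] z 102.6 yaw-A deg 0.11 F [-0.  -0.4 -0.4]
[{'point': [0.5778, 0.0016, 0.0097], 'p': 0.65}] []
```

View pics/w14.png

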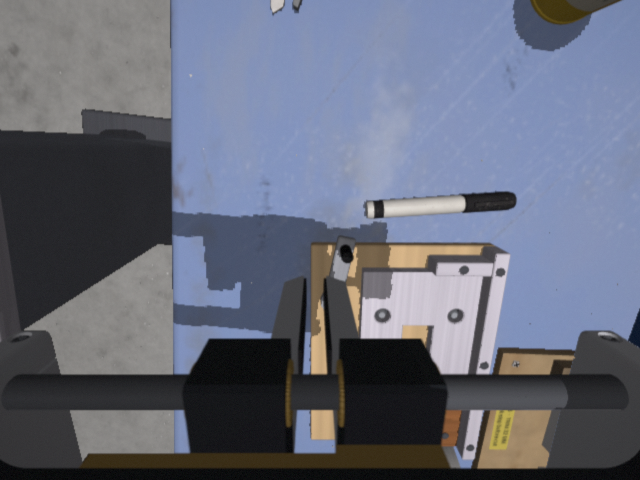

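View pics/side14c.png

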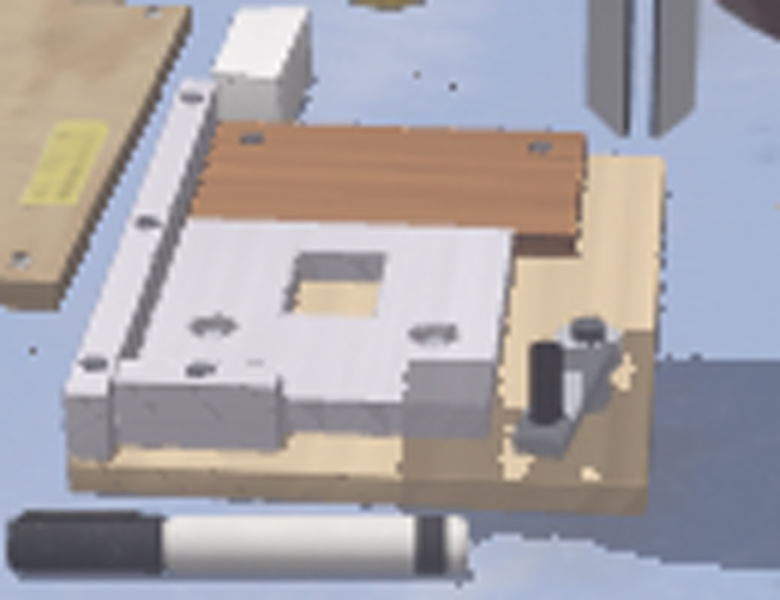

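Run:
```python
from jig import *
s=snap('side','side15.png')
p=proj(s,j2w(-20,0,25)).astype(int);o=p-[65,50]
i=cv2.resize(s['color'][o[1]:o[1]+100,o[0]:o[0]+130],None,fx=6,fy=6,interpolation=cv2.INTER_CUBIC)
q=[((proj(s,j2w(x,y,24))-o+.5)*6) for x,y in [(-55,-60),(55,-60),(55,60),(-55,60)]]
cv2.polylines(i,[np.int32(q)],True,(0,0,255),1)
q=[((proj(s,j2w(x,y,36))-o+.5)*6) for x,y in [(56.5,-147),(56.5,83)]]
cv2.polylines(i,[np.int32(q)],True,(0,255,0),1)
q=[((proj(s,j2w(x,y,21))-o+.5)*6) for x,y in [(-75,-62),(56,-62),(56,-145),(-75,-145)]]
cv2.polylines(i,[np.int32(q)],True,(255,0,0),1)
cv2.imwrite('pics/side15c.png',i)
s=snap('wrist','w15.png')
k=unproj(s,(344,246),.0585);print('knob top',w2j(k), 'bottomish',w2j(unproj(s,(349,258),.0345)))
st()
```

```text
knob top [-77.45857681  94.47513483] bottomish [-70.69025269  76.18923678]
t 17.77 jig [-99.8  88.3] z 102.5 yaw-A deg -0.07 F [ 0.1 -0.  -0.2]
```

View pics/side15c.png

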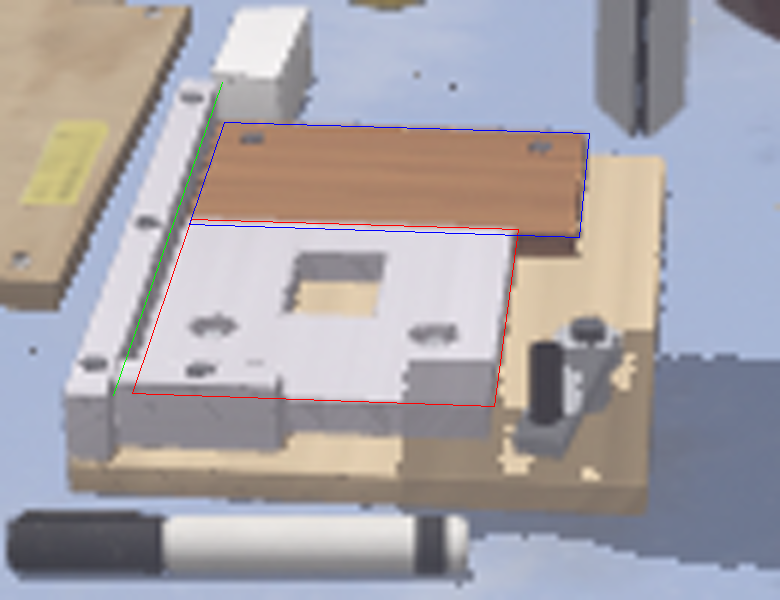

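Run:
```python
from jig import *
s=robot.snapshot('side');o=proj(s,j2w(-20,0,25)).astype(int)-[65,50]
for c,z in [((547,346),.0585),((547,382),.0465)]: print(w2j(unproj(s,np.array(c)/6+o-.5,z)))
for c in ['side','wrist']:
  if c=='wrist': robot.snapshot(c)
  print([(w2j(x['point']),x['p']) for x in robot.landmark_of('latch_knob',c)])
```

```text
[-72.06372568  84.79363964]
[-72.13438439  84.56780798]
[(array([-74.44504501,  81.51536833]), 0.79), (array([-84.28761597,  31.28973944]), 0.43)]
[(array([-73.70555699,  81.83654971]), 0.67)]
```

```bash
python3 -m creep '[[0,30,0,0,0,0,255],[0,60,0,0,0,0,255],[0,60,0,0,0,0,255],[8,60,0,0,0,0,255],[15,60,1,0,0,0,255]]' | grep -E "pos|force"; python3 -m creep '[[6,0,0,0,0,0,255],[12,0,-1,0,0,0,255],[18,0,-2,0,0,0,255],[24,0,-4,0,0,0,255],[24,0,-4,0,0,0,255]]' | grep -E "pos|force";  python3 -c "
from jig import *
st();s=snap('wrist','w16.png');s=snap('side','side16.png')
p=proj(s,j2w(-20,0,25)).astype(int);i=s['color'][max(p[1]-50,0):p[1]+50,max(p[0]-65,0):p[0]+65];cv2.imwrite('pics/side16c.png',cv2.resize(i,None,fx=6,fy=6,interpolation=cv2.INTER_CUBIC))"
```

```text
tool_pos: [0.4871, 0.079, 0.0445]
wrist_force: [-0.1, 0.2, 0.7]
tool_pos: [0.5097, 0.0774, 0.0426]
wrist_force: [0.2, -0.6, -0.0]
t 19.23 jig [-60.6  86.1] z 42.6 yaw-A deg 0.0 F [ 0.2 -0.6 -0. ]
```

View pics/side16c.png

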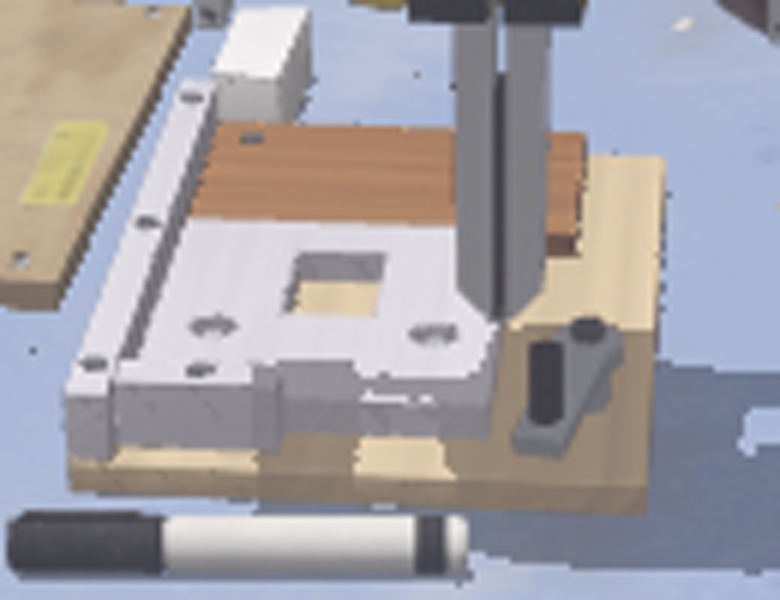

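View pics/w16.png

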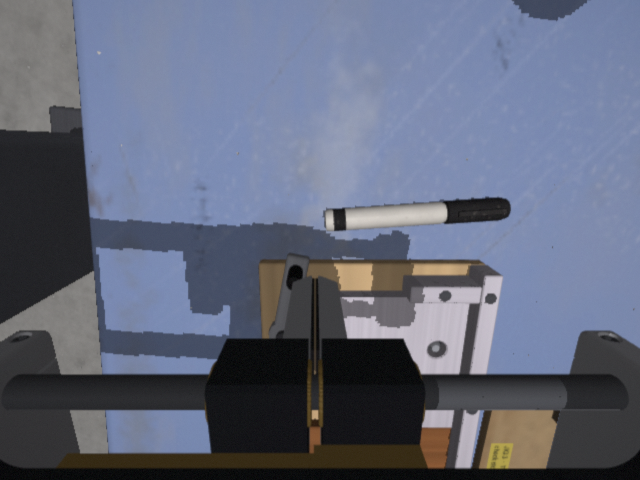

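Run:
```python
from jig import *
o=robot.get_obs();print(o['tool_pos'],o['width'])
for c in ['side','scene']:
  s=snap(c,c+'17.png');q=proj(s,o['tool_pos']);print(c,q)
  p=q.astype(int);i=cv2.resize(s['color'][p[1]-50:p[1]+50,p[0]-65:p[0]+65],None,fx=6,fy=6,interpolation=cv2.INTER_CUBIC)
  for dz,col in ((0,(0,0,255)),(.02,(0,255,0)),(.04,(255,0,0))):
    d=(proj(s,np.array(o['tool_pos'])+[0,0,dz])-p+[65,50]+.5)*6;cv2.circle(i,tuple(int(v) for v in d),5,col,2)
  cv2.imwrite(f'pics/{c}17c.png',i)
s=robot.snapshot('wrist');s['world_from_camera']=s['mount']
for y in (0,-.02,-.04): print(y,proj(s,(0,y,0)))
```

```text
[0.50918271 0.07748863 0.04251269] 0.0004741700132365218
side [337.2706551  273.41470854]
scene [312.44206617 305.11691057]
0 [315.83496803 274.22002292]
-0.02 [315.91832179 286.42175985]
-0.04 [316.01891923 301.14771278]
```

View pics/side17c.png

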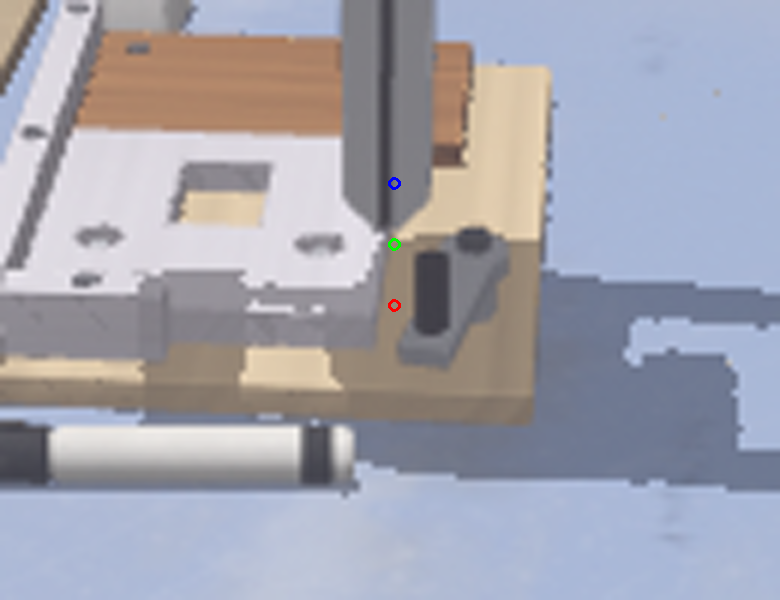

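View pics/scene17c.png

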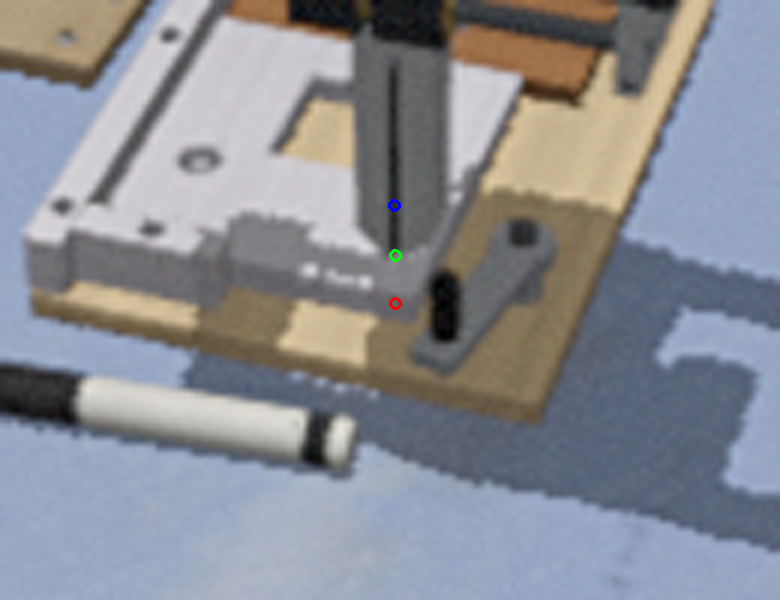

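```bash
python3 -m creep '[[-20,0,2,0,0,0,255],[-40,0,3,0,0,0,255],[-40,12,3,0,0,0,255],[-40,24,3,0,0,0,255],[-40,24,3,0,0,0,255]]' | grep -E "pos|force"; python3 -m creep '[[7,0,0,0,0,0,255],[14,0,0,0,0,0,255],[14,0,0,0,0,0,255]]' | grep -E "pos|force";  python3 -c "
from jig import *
st();s=snap('side','side18.png')
p=proj(s,j2w(-20,0,25)).astype(int);i=s['color'][max(p[1]-50,0):p[1]+50,max(p[0]-65,0):p[0]+65];cv2.imwrite('pics/side18c.png',cv2.resize(i,None,fx=6,fy=6,interpolation=cv2.INTER_CUBIC))"
```

```text
tool_pos: [0.4683, 0.076, 0.0168]
wrist_force: [-0.1, -0.3, -0.2]
tool_pos: [0.4842, 0.0777, 0.0189]
wrist_force: [0.3, 0.3, 0.9]
t 20.48 jig [-85.9  89.3] z 18.9 yaw-A deg 0.02 F [0.3 0.3 0.9]
```

View pics/side18c.png

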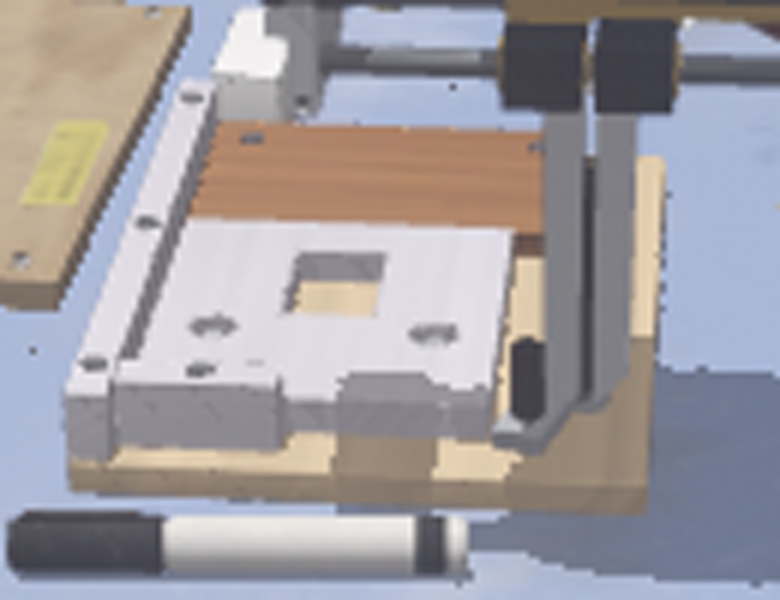

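```bash
python3 -m creep '[[7,0,0,0,0,0,255],[13,0,-1,0,0,0,255],[19,0,-3,0,0,0,255],[25,0,-5,0,0,0,255],[31,0,-8,0,0,0,255]]' | grep -E "pos|force"; python3 -c "
from jig import *
st();s=snap('wrist','w19.png');s=snap('side','side19.png')
p=proj(s,j2w(-20,0,25)).astype(int);i=s['color'][max(p[1]-50,0):p[1]+50,max(p[0]-65,0):p[0]+65];cv2.imwrite('pics/side19c.png',cv2.resize(i,None,fx=6,fy=6,interpolation=cv2.INTER_CUBIC))"
```

```text
tool_pos: [0.5155, 0.0733, 0.0187]
wrist_force: [-0.3, 0.3, 0.0]
t 21.15 jig [-55.3  81.4] z 18.7 yaw-A deg 0.03 F [-0.3  0.3  0. ]
```

View pics/side19c.png

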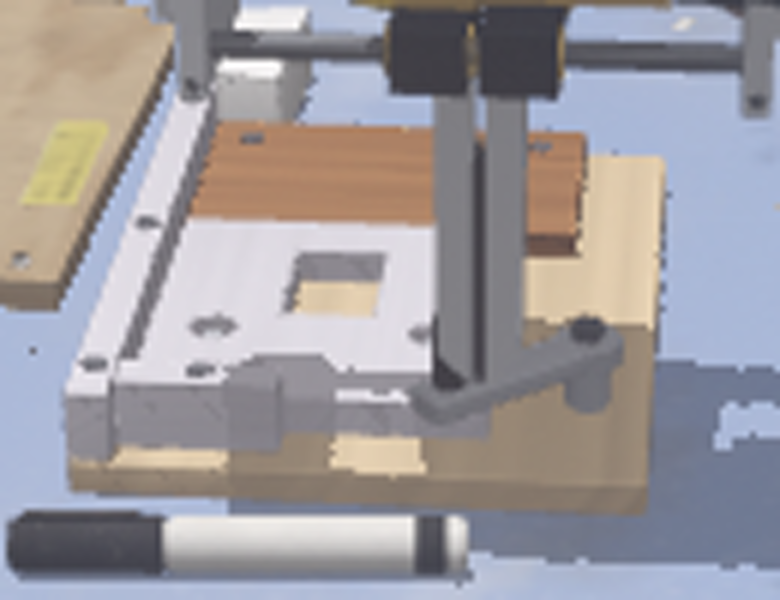

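View pics/w19.png

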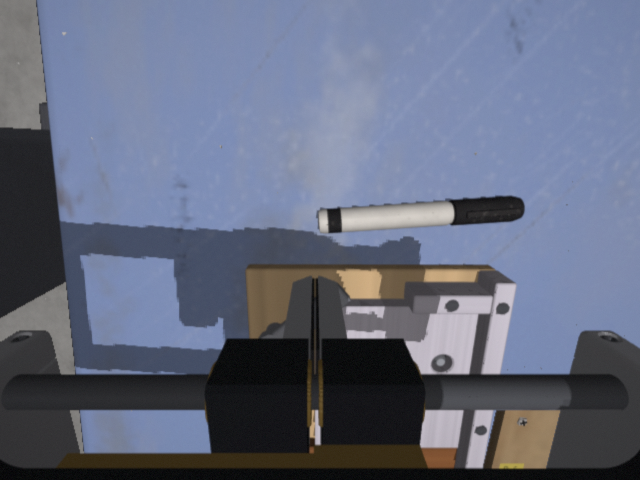

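```bash
python3 -m creep '[[5,0,-1,0,0,0,255],[11,0,-5,0,0,0,255],[16,0,-12,0,0,0,255],[20,0,-18,0,0,0,255],[22,0,-23,0,0,0,255]]' | grep -E "pos|force"; python3 -c "
from jig import *
st();s=snap('side','side20.png')
p=proj(s,j2w(-20,0,25)).astype(int);i=s['color'][max(p[1]-50,0):p[1]+50,max(p[0]-65,0):p[0]+65];cv2.imwrite('pics/side20c.png',cv2.resize(i,None,fx=6,fy=6,interpolation=cv2.INTER_CUBIC))"
```

```text
tool_pos: [0.5396, 0.0522, 0.0186]
wrist_force: [-0.5, 0.4, 0.1]
t 21.88 jig [-33.6  57.8] z 18.6 yaw-A deg 0.0 F [-0.5  0.4  0.1]
```

View pics/side20c.png

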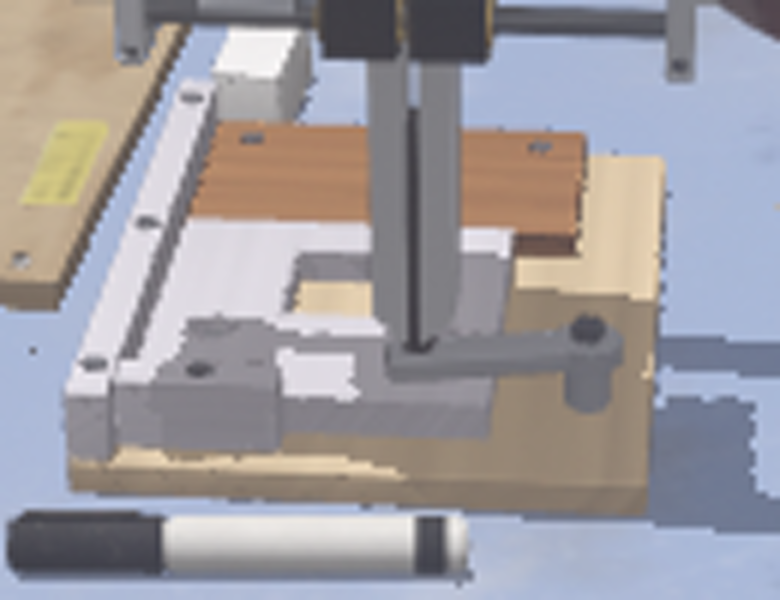

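```bash
python3 -m creep '[[0.5,0,-3,0,0,0,255],[1,0,-5.5,0,0,0,255],[1,0,-8,0,0,0,255],[1,0,-8,0,0,0,255]]' | grep -E "pos|force"
cat > lt.py <<'E'
from jig import *
import sys
s=snap('side',sys.argv[1]+'.png')
o=proj(s,j2w(-20,0,25)).astype(int)-[65,50]
i=cv2.resize(s['color'][o[1]:o[1]+100,o[0]:o[0]+130],None,fx=6,fy=6,interpolation=cv2.INTER_CUBIC)
for th,col in ((1.57,(0,0,255)),(1.4,(0,255,0))):
    e=np.array([np.sin(th),np.cos(th)]);n=np.array([e[1],-e[0]])
    q=[np.array([-84,35])+62*e*a+8*n*b for a,b in ((0,1),(1,1),(1,-1),(0,-1))]
    q=[(proj(s,j2w(*p,34.5))-o+.5)*6 for p in q]
    cv2.polylines(i,[np.int32(q)],True,col,1)
cv2.imwrite('pics/'+sys.argv[1]+'c.png',i);st()
E
python3 lt.py side21
```

```text
tool_pos: [0.5411, 0.0446, 0.0188]
wrist_force: [0.7, 0.8, 1.5]
t 22.48 jig [-33.1  50.2] z 18.7 yaw-A deg 0.02 F [ 0.2  0.6 -0.1]
```

View pics/side21c.png

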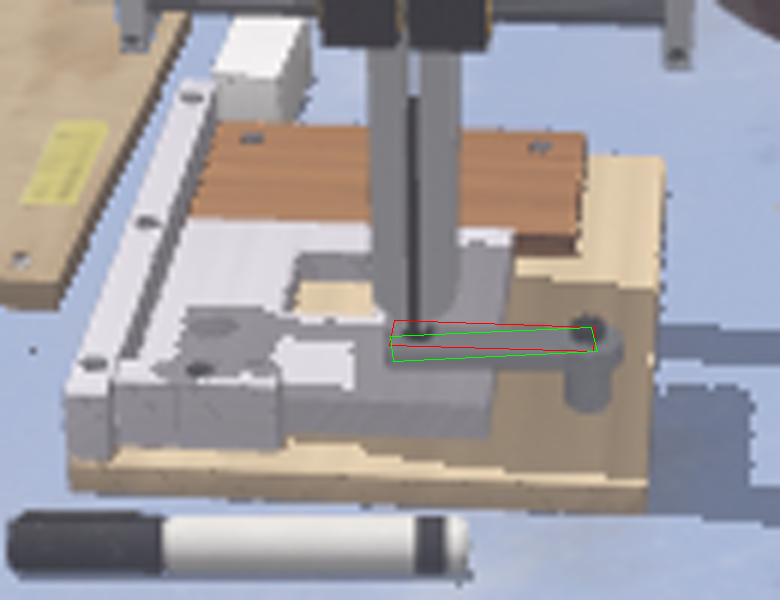

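```bash
python3 -m creep '[[0,0,-1.5,0,0,0,255],[0,0,-3,0,0,0,255],[0,0,-3,0,0,0,255]]' | grep -E "pos|force"; python3 -m creep '[[0,0,6,0,0,0,255],[0,-30,12,0,0,0,255],[0,-80,12,0,0,0,255],[0,-130,-20,0,0,0,255],[0,-150,-60,0,0,0,255]]' | grep -E "pos|force";python3 lt.py side22; python3 -c "
from jig import *
snap('wrist','w22.png')"
```

```text
tool_pos: [0.5415, 0.0417, 0.0187]
wrist_force: [0.1, 0.2, 0.5]
tool_pos: [0.5495, -0.0177, 0.1729]
wrist_force: [-0.7, -0.7, 0.7]
t 23.52 jig [-30.9 -18.5] z 174.4 yaw-A deg -0.15 F [ 2.7 -2.6  1.2]
```

View pics/side22c.png

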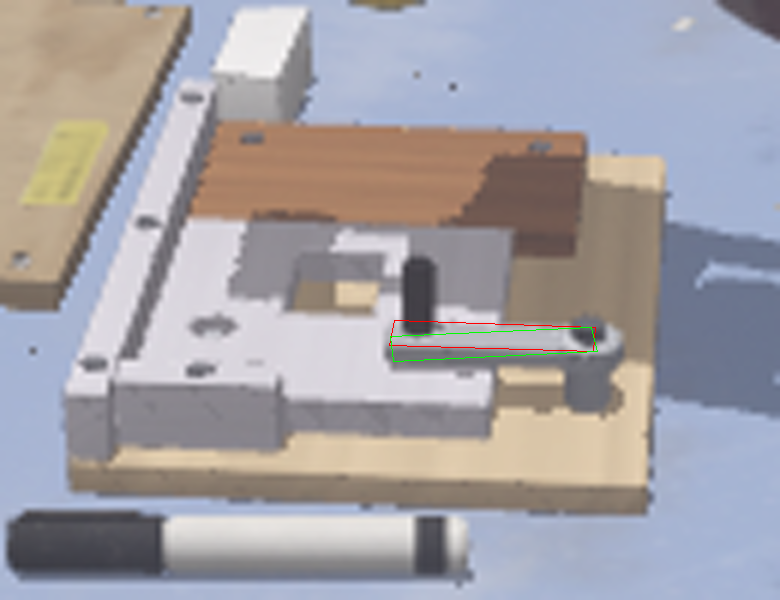

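View pics/w22.png

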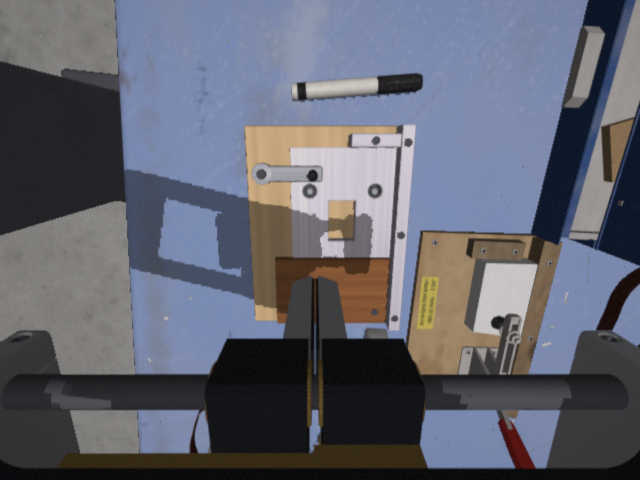

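Run:
```python
from jig import *
s=snap('wrist','w23.png');st()
i=cv2.resize(s['color'][110:270,235:425],None,fx=4,fy=4,interpolation=cv2.INTER_CUBIC)
f=lambda x,y,z:tuple(np.int32((proj(s,j2w(x,y,z))-[235,110]+.5)*4))
cv2.polylines(i,[np.array([f(-55,-60,24),f(55,-60,24),f(55,60,24),f(-55,60,24)])],True,(0,0,255),1)
for th,c in ((1.57,(0,0,255)),(1.45,(0,255,0))):
  e=np.array([np.sin(th),np.cos(th)]);n=np.array([e[1],-e[0]])
  cv2.polylines(i,[np.array([f(*(np.array([-84,35])+62*e*a+8*n*b),34.5) for a,b in ((0,1),(1,1),(1,-1),(0,-1))])],True,c,1)
cv2.imwrite('pics/w23c.png',i)
```

```text
t 23.62 jig [-32.3 -13.9] z 170.1 yaw-A deg -0.13 F [-0.3  0.7 -0.8]
```

View pics/w23c.png

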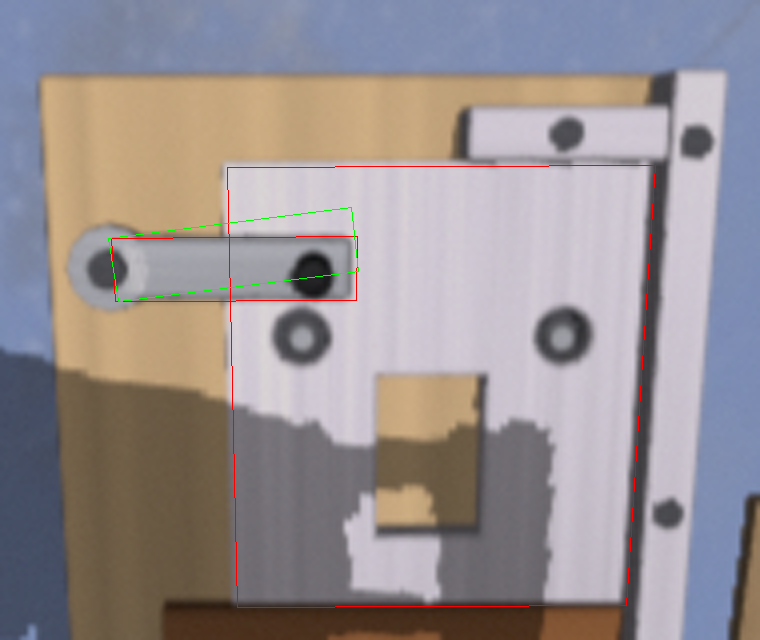

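```bash
python3 -m creep '[[0,0,0,0,0,0,255],[0,0,0,0,0,0,255]]' | grep -E "time|pos|force"
python3 - <<'E'
from jig import *
snap('side','side24.png')
for n in ['marker','foam_offcut','tape_measure']: print(n,[np.round(x['point'],3).tolist() for x in robot.landmark_of(n,'side')[:1]])
print(robot.close_job())
E
```

```text
time: 23.88
tool_pos: [0.5471, -0.0167, 0.1671]
wrist_force: [-0.7, -0.2, 0.5]
marker [[0.58, 0.117, 0.002]]
foam_offcut [[0.646, -0.195, 0.002]]
tape_measure [[0.629, -0.348, 0.001]]
the job is handed in; nothing more can be done
None
```

I squared the plate against the back fence with the fingertips, slid it left until it dropped over both pins, and pushed the latch knob round. I handed in at about 24 s.

- **Plate:** The last overhead picture shows both pins inside the holes. In the side picture after the slide, the plate's outline matched the flat seated pose to about 1 mm at every corner.
- **Latch:** In the last overhead picture the bar lies within a few hundredths of a radian of 1.57, square over the near edge, and it passed over the plate without striking it.
- **Bystanders:** The marker, foam and tape measure read within about 3 mm of where they started, which is inside the detector's error.
- **Forces:** The highest wrist-force reading was about 10 N, and it was near zero with the arm clear at hand-in.

**Fingertip height:** The real fingertips sat higher than the reported tool point, by about 20 mm shut and 33 mm at the opening I used. Because of this, my first approach to the plate and my first pass at the knob went over them without touching. I corrected the height from the side camera and repeated both.

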